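# Slide a dough scraper out over the end of the chopping board

### The arm

A 6-joint arm with a two-finger parallel gripper is mounted at the origin on a cart in front of the work surface, level with it; the furniture and walls round the work are solid. World frame = base frame: x ahead of the robot, y to its left, z up, the work surface at z = 0. Lengths are in m, angles in rad, forces in N, time in s.
With the tool pointing down it reaches from about 0.35 to 0.975 m from the base axis. Payload 4.9 kg.
Tool frame: the origin (TCP) lies on the centre line of the jaws, within the pads' length; the fingertips stand 8 mm ahead of it and the grasp point (between the pads) lies 11 mm behind it; z points along the fingers, y is the line along which they close (so a half turn about z gives the same grasp; the last joint's range is limited). The gripper opens to 85 mm and grips with 20 to 120 N. Pads are 22 mm wide; open, the fingers measure 114 mm over their backs; the gripper's body (76 mm by 85 mm) begins 54 mm behind the grasp point. The pads swing forward as they close: fully open they stand 13 mm farther back than shut.
Start: joints at [-0.119, 0.053, 1.613, -0, 1.476, -0.119], TCP at [0.625, 0, 0.2] pointing down, gripper open.
Joint ranges: [-3.01, 3.01], [-1.01, 2.22], [0.06, 2.58], [-1.02, 4.17], [0.09, 2.62], [-3.14, 3.14]. Speed limits (rad/s): [2.57, 2.57, 3.14, 3.14, 3.14, 3.14].

### API

Orientations are given as a unit quaternion [w, x, y, z].
In Python, from rig import robot gives the robot as it stands. Calls block until the motion is done:
- robot.move_to(position, orientation): joint-space move of the TCP to a pose.
- robot.line_to(position, rotation=None, vel=0.15, max_force=None): straight line of the TCP; rotation=None keeps the orientation; vel is the mean speed in m/s. With max_force (N) it stops when the force on the tool has changed by that much, and returns True; else False.
- robot.move_joints(angles): joint-space move.
- robot.gripper_to(opening, grip_force=None): finger opening in m; grip_force is the grip in N (None keeps the last); returns when the fingers have stopped.
- robot.pause(seconds).
- robot.inverse_kinematics(position, orientation): joint angles nearest the present ones, or None.
- robot.get_image(name): name is "scene" or "side" or "wrist"; returns a dict with "pixels" (480x640x3 uint8, red, green, blue), "fx", "fy", "cx", "cy" (pixels), "view" (4x4, takes a point from world to camera coordinates). Camera axes: x right, y down, z forward; pixel columns grow to the right and rows downward; lengths in m; the calibration is good to about 2 mm. A picture is of the moment at which its call begins. There is no depth.
A pose or a line that the arm cannot do raises robot.Unreachable and nothing moves.
- robot.job_done(): hands the job in; it is judged then, once.
Readings, each from a call of its own:
- robot.read_clock(): time.
- robot.read_joints(): joint angles.
- robot.read_qvel(): joint speeds.
- robot.read_joint_torque(): joint torques, N m.
- robot.read_tool_pos(): TCP position.
- robot.read_ee_rot(): TCP orientation.
- robot.read_contact_force(): force on the tool from outside, world axes, zero at the start.
- robot.read_torque(): the same for the moment, N m.
- robot.read_gripper_width(): finger opening in m.
- robot.read_grasp_force(): force on a finger pad.
Only numpy, scipy, OpenCV 4.12 (cv2) and the standard library are available. Lean on these libraries where they do the work, as an engineer would, in place of code of your own. Each camera call takes 0.05 s, during which the arm holds its last target. There are 200 camera calls.

### The job

The flat white dough scraper lies flat on the chopping board, where nobody can get a finger under it. With the fingertips, push it along the board towards the board's short end on the milk pan's side, until it sticks out past that end just as far as its red line: the red line nearer that end lies along the board's edge, square to it, and the scraper is still flat and well between the board's two long sides. Only slide it, never lift or tip it, leave the pan, bowl, jar, matchbox and tomato alone, and take the hand away.

Things in the scene. Friction and masses are not known exactly. Their poses are not given: they have to be found in the camera images.
- board: Light wooden chopping board, 200 (its x) x 300 (its y) x 22 mm, level across the two front pan supports; it does not move. Origin: centre of its underside, at z = 0.030 (its upper face at z = 0.052); z up, y along its 300 mm length, to the robot's left (turned by up to 0.2 rad). Its short ends are the edges at its y = +150 and -150 mm, with open air beyond.
- scraper: Flat rigid white plastic slab, 120 (its x) x 100 (its y) x 6 mm, corners rounded at 12 mm, 0.12 kg, loose on the board, its y within 0.25 rad of the board's y. Origin: centre of its underside; z up. Two red lines, 5 mm wide, cross its upper face along its x, middles at its y = +20 and -20 mm (30 mm in from either 120 mm edge). A light push on an edge slides it; too wide to be spanned.
- milk_pan: Open silvery steel milk pan without handle, 105 mm across, 62 mm high, standing on one of the two rear burners, left or right, its base about 34 mm above the stove top. Origin: centre of its underside. It tells which end of the board is meant: the end on its side (the sign of its y in the board's frame).
- black_bowl: Black bowl, 112 mm across, 46 mm high, on the other rear burner, base about 34 mm above the stove top. Origin: centre of its underside. Bystander.
- jar: Clear jar with red lid, 65 mm across, 82 mm high, on the stove top at the back, between the rear burners. Origin: centre of its underside. Bystander.
- matchbox: Matchbox, 36 x 53 x 15 mm, on the stove top between jar and board. Origin: centre of its underside. Bystander.
- tomato: Red tomato, 48 mm across, 57 mm high, on the stove top near its right edge. Origin: centre of its underside. Bystander.

How it is judged:
At the end, for the whole second after the job is handed in: The scraper lies flat and at rest on the board, overhanging the short end on the milk pan's side by 30 mm, give or take 6 mm (its centre 124 to 136 mm along the board from the board's centre), square to it within 0.1 rad, its centre within 40 mm of the board's long centre line (((y of milk_pan in the frame of board above 0 m and y of scraper in the frame of board between 0.124 and 0.136 m) or (y of milk_pan in the frame of board below 0 m and y of scraper in the frame of board between -0.136 and -0.124 m)) and x of scraper in the frame of board between -0.04 and 0.04 m and z of scraper in the frame of board between 0.019 and 0.025 m and angle between the y axis of scraper and the y axis of board, either way round below 0.1 rad and angle between scraper's own z axis and vertical below 0.05 rad and linear speed of scraper below 0.01 m/s); the robot touches nothing.
It fails at once if the scraper is lifted off the board or tipped (z of scraper in the frame of board above 0.034 m or angle between scraper's own z axis and vertical above 0.2 rad).
It fails at once if the pan or the bowl is bumped with more than 3 N (contact force between any of milk_pan, black_bowl and the arm above 3 N or contact force between any of milk_pan, black_bowl and the fingers above 3 N or contact force between any of milk_pan, black_bowl and scraper above 3 N).
It fails at once if the jar, matchbox or tomato is shoved by more than 20 mm (distance of any of jar, matchbox, tomato from where it was at the start of the episode above 0.02 m).
It also fails if it takes over 40 s, if anything falls off the work surface, if the arm or the gripper's body presses on something with over 40 N, if the wrist force passes 120 N, or if a joint passes its speed limit or range.

## Working session

There is one attempt and no reset: what is moved stays moved. The work goes in short steps, each a Python script; the robot and the scene stay as the last script left them, time stands still between calls to the robot, and variables do not carry over. Pictures are saved under pics/ and viewed, at most 10 in all, crops included, and the job is handed in when it is done.

```bash
mkdir -p pics; ls; python3 - <<'E'
from rig import robot
import cv2,numpy as np
for n in ["scene","side","wrist"]:
    d=robot.get_image(n); cv2.imwrite(f"pics/{n}0.png",d["pixels"][:,:,::-1])
    V=np.array(d["view"]);print(n,d["fx"],d["cx"],d["cy"],(-V[:3,:3].T@V[:3,3]).round(3))
print(robot.read_ee_rot(),robot.read_clock())
E
```

```text
pics
scene 462.47682599701324 321.81355226757955 238.74869898500557 [ 0.159 -0.497  0.63 ]
side 509.189002667895 320.9606959117234 238.0239370632319 [0.37  0.669 0.464]
wrist 403.50702852113255 315.84162688708614 240.4597242393317 [0.625 0.074 0.372]
[-6.28378884e-04  7.07105175e-01  7.07107931e-01 -5.00431969e-04] 0.15
```

View pics/scene0.png

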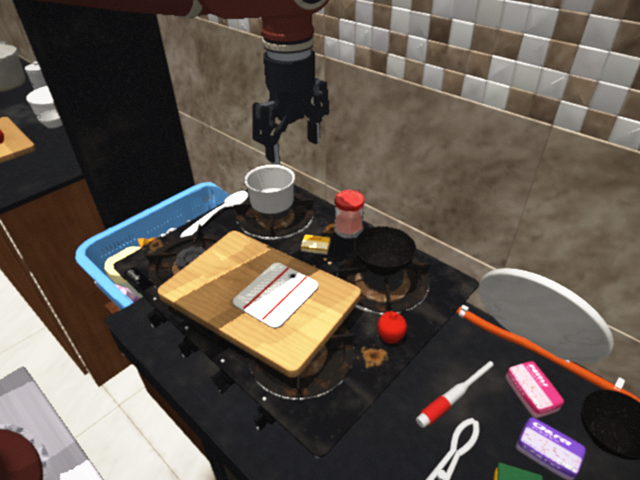

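View pics/wrist0.png

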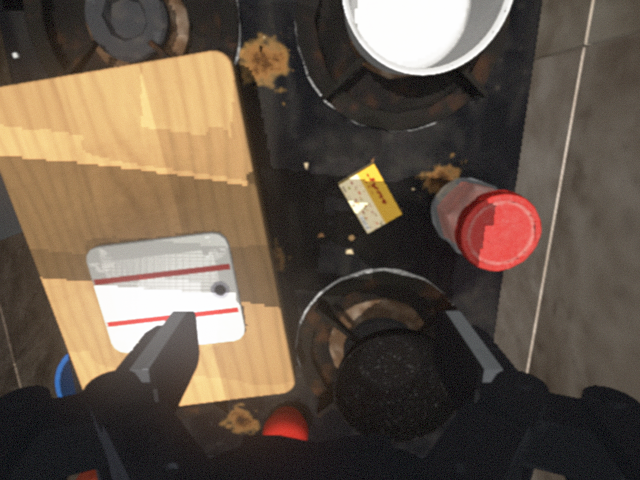

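The scene shows the milk pan on the left rear burner (270,190), so the push goes to +y. In the wrist view the scraper is at about (165,290), with about 50 px of bare board behind it. Next I'll take a closer look from above the board.

```bash
cat >h.py <<'E'
from rig import robot
import cv2,numpy as np
def snap(n,f):
    d=robot.get_image(n); cv2.imwrite(f"pics/{f}.png",d["pixels"][:,:,::-1]); return d
def ray(d,uv,z):
    uv=np.atleast_2d(uv).astype(float); V=np.array(d["view"]); R=V[:3,:3]; c=-R.T@V[:3,3]
    r=np.c_[(uv[:,0]-d["cx"])/d["fx"],(uv[:,1]-d["cy"])/d["fy"],np.ones(len(uv))]@R
    return (c+r*((z-c[2])/r[:,2])[:,None])[:,:2]
def quat(yaw): # tool down, tool y along world x turned by yaw
    a=np.pi/2+yaw  # tool x direction
    return [0,np.cos(a/2),np.sin(a/2),0]
E
python3 - <<'E'
from h import *
robot.gripper_to(0.05)
robot.move_to([0.5,-0.07,0.33],quat(0))
d=snap("wrist","w1")
import pickle;pickle.dump(d,open("w1.pkl","wb"))
print(robot.read_clock(),robot.read_tool_pos(),robot.read_ee_rot())
E
```

```text
1.4333 [ 0.50001706 -0.06952826  0.32798153] [-1.33530881e-03  7.06917210e-01  7.07294808e-01 -5.74774134e-04]
```

View pics/w1.png

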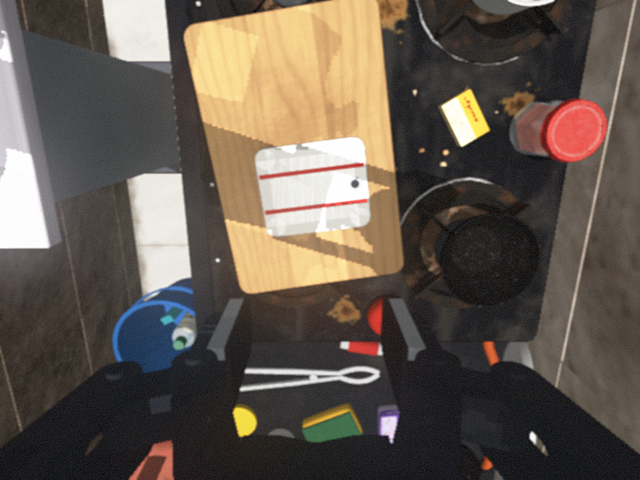

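The picture shows the whole board: corners near (186,28), (375,0), (402,268) and (240,292). The scraper covers (256..370, 138..236), with red lines at rows ~170 and ~208.

```bash
cat >>h.py <<'E'
def rect(pts):  # centre, sizes, yaw of the edge nearest world y (from +y, ccw)
    (c,s,a)=cv2.minAreaRect((pts*1000).astype(np.float32))
    w,h=s; b=cv2.boxPoints((c,s,a)); e=b[1]-b[0]
    ang=np.arctan2(e[1],e[0])
    yaw=(ang+np.pi/4)%(np.pi/2)-np.pi/4
    R=np.array([[np.cos(yaw),-np.sin(yaw)],[np.sin(yaw),np.cos(yaw)]])
    q=(b@R); return np.array(c)/1000,np.ptp(q,axis=0).round(1),yaw
def big(m):
    cs=cv2.findContours(m,cv2.RETR_EXTERNAL,cv2.CHAIN_APPROX_NONE)[0]
    return max(cs,key=cv2.contourArea)[:,0]
def scraper(d,board=None):
    hsv=cv2.cvtColor(d["pixels"],cv2.COLOR_RGB2HSV); h,s,v=cv2.split(hsv)
    k=lambda n:np.ones((n,n),np.uint8)
    if board is None:
        wood=((h>8)&(h<28)&(s>60)&(v>95)).astype(np.uint8)*255
        wood=cv2.morphologyEx(wood,cv2.MORPH_OPEN,k(9)); 
        hb=cv2.convexHull(big(wood)); inside=cv2.fillConvexPoly(np.zeros_like(wood),hb,255)
        B=rect(ray(d,hb[:,0]+.0,0.052))
    else: B=None; inside=board
    w=((s<60)&(v>110)&(inside>0)).astype(np.uint8)*255
    w=cv2.morphologyEx(cv2.morphologyEx(w,cv2.MORPH_CLOSE,k(13)),cv2.MORPH_OPEN,k(7))
    hs=cv2.convexHull(big(w))
    S=rect(ray(d,hs[:,0],0.058))
    vis=d["pixels"][:,:,::-1].copy()
    if B: cv2.polylines(vis,[hb],True,(255,0,0),1)
    cv2.polylines(vis,[hs],True,(0,255,0),1)
    return B,S,vis
E
python3 - <<'E'
from h import *
import pickle;d=pickle.load(open("w1.pkl","rb"))
B,S,vis=scraper(d);print(B,S);cv2.imwrite("pics/v1.png",vis)
q=ray(d,[[188,50],[236,280],[380,20],[401,255],[205,20],[365,0],[255,292],[390,274]],.052)
print(q.round(4))
r=np.array([[c,s] for c,s in [(-np.sin(B[2]),np.cos(B[2]))]])
dlt=S[0]-B[0];c,s=np.cos(B[2]),np.sin(B[2]);print("scr in board",c*dlt[0]+s*dlt[1],-s*dlt[0]+c*dlt[1],S[2]-B[2])
E
```

```text
(array([ 0.49725494, -0.03792163]), array([227.7, 300.8], dtype=float32), np.float32(0.14312685)) (array([ 0.49738321, -0.07064084]), array([120.4, 101. ], dtype=float32), np.float32(0.12602937))
[[ 0.3697  0.0705]
 [ 0.404  -0.1824]
 [ 0.5643  0.0979]
 [ 0.6006 -0.1506]
 [ 0.3892  0.0979]
 [ 0.5487  0.1156]
 [ 0.4262 -0.1981]
 [ 0.5889 -0.1747]]
scr in board -0.004540070869992592 -0.03240294368420655 -0.017097473
```

View pics/v1.png

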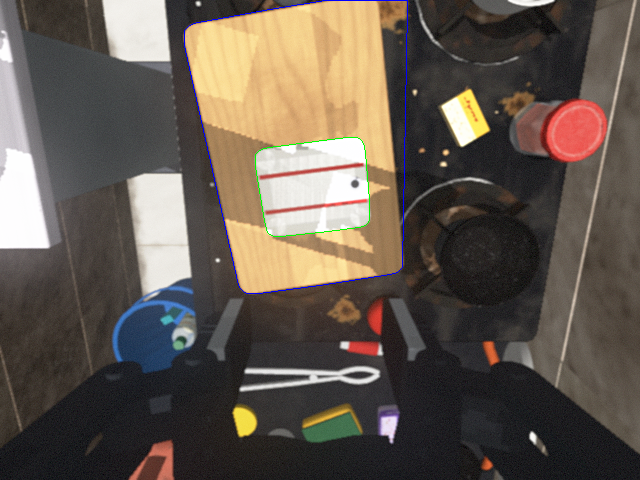

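```bash
cat >>h.py <<'E'
YAW=.14; U=np.array([np.cos(YAW),np.sin(YAW)]); N=np.array([-U[1],U[0]])
BU,BN=.4741,-.1056   # board centre along U,N
def P(x,y,z): return [*((BU+x)*U+(BN+y)*N),z]   # board frame -> world
def inb(p): return np.array([U@p[:2]-BU,N@p[:2]-BN]).round(4)
E
python3 - <<'E'
from h import *
robot.move_to(P(.0086,-.104,.13),quat(YAW))
robot.line_to(P(.0086,-.104,.085),vel=.08)
hit=robot.line_to(P(.0086,-.104,.045),vel=.015,max_force=3)
p=robot.read_tool_pos();print(hit,p,inb(p),robot.read_contact_force())
robot.line_to([p[0],p[1],p[2]+.0025],vel=.02)
p=robot.read_tool_pos();print(p,robot.read_contact_force(),robot.read_clock(),robot.read_gripper_width())
snap("wrist","w2")
E
```

```text
False [ 0.50726912 -0.14019838  0.04505048] [ 0.0086 -0.104 ] [ 0.22829973 -0.0109716   1.21917547]
[ 0.50749099 -0.14028191  0.04786936] [-0.43293864  0.09721295 -0.56316298] 6.0917 0.04999842989662808
```

View pics/w2.png

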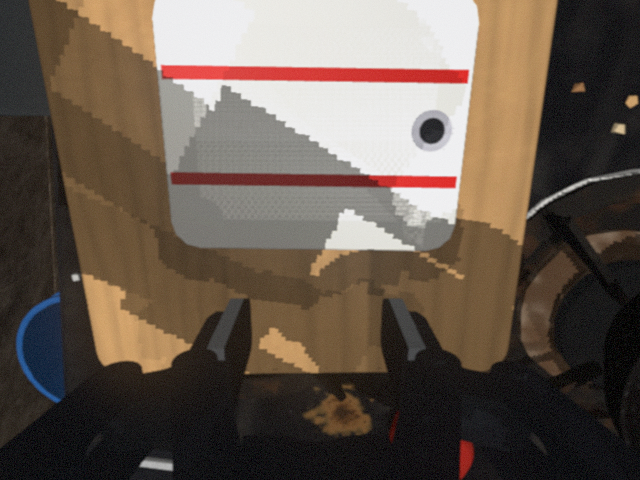

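The wrist view shows both fingertips over bare board, between the scraper's rear edge (row 248) and the board's end (row 372). No contact was felt, so I'll keep probing down.

```bash
python3 - <<'E'
from h import *
p=robot.read_tool_pos(); f0=robot.read_contact_force()
z=p[2]
while z>.030:
    z-=.001; robot.line_to([p[0],p[1],z],vel=.02); q=robot.read_tool_pos(); f=robot.read_contact_force(); print(round(z,4),q[2].round(4),f[2].round(2))
    if f[2]-f0[2]>5 or q[2]-z>.002: break
print(robot.read_clock())
E
```

```text
0.0467 0.0466 -0.88
0.0457 0.0456 0.67
0.0447 0.0446 0.2
0.0437 0.0436 -0.17
0.0427 0.0426 0.18
0.0417 0.0417 0.1
0.0407 0.0406 -0.04
0.0397 0.0396 -0.99
0.0387 0.0386 -0.34
0.0377 0.0376 -0.72
0.0367 0.0367 0.03
0.0357 0.0356 0.93
0.0347 0.0346 -0.13
0.0337 0.0336 1.15
0.0327 0.0326 0.74
0.0317 0.0316 0.35
0.0307 0.0307 -0.02
0.0297 0.0297 0.56
10.6417
```

```bash
python3 - <<'E'
from h import *
d=snap("side","s3"); w=snap("wrist","w3")
p=robot.read_tool_pos();print(p,robot.read_ee_rot(),robot.read_clock())
for D in (d,w):
    V=np.array(D["view"])
    print(V[:3,:3].round(3).tolist())
    for P3 in (p,p-[0,0,.008],P(.0086,-.15,.052),P(.0086,-.084,.058)):
        c=V[:3,:3]@P3+V[:3,3];print((c[:2]/c[2]*D["fx"]+[D["cx"],D["cy"]]).round(0))
cv2.imwrite("pics/s3c.png",np.hstack([cv2.resize(d["pixels"][120:440,200:520,::-1],(400,400)),cv2.resize(w["pixels"][160:480,160:480,::-1],(400,400))]))
E
```

```text
[ 0.5073787  -0.14020695  0.02970856] [-2.17280366e-05  6.55915918e-01  7.54833961e-01 -9.94511715e-06] 10.7417
[[-0.949, -0.316, -0.005], [-0.139, 0.431, -0.891], [0.284, -0.845, -0.453]]
[392. 249.]
[391. 253.]
[394. 227.]
[392. 240.]
[[0.99, 0.139, 0.001], [0.133, -0.947, 0.292], [0.042, -0.289, -0.956]]
[316. 284.]
[316. 278.]
[316. 399.]
[316. 265.]
```

View pics/s3c.png

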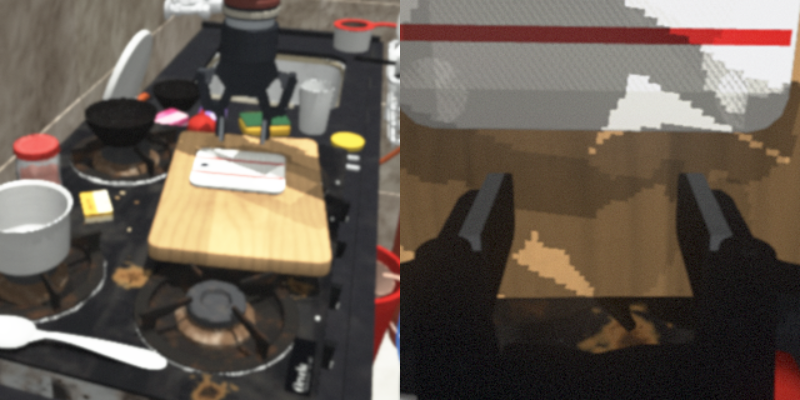

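The pictures agree with the force reading. By gap and row, the fingertips appear about 35 mm higher than the nominal TCP, so they are still about 13 mm above the board. I'll keep going down with a guarded move.

```bash
python3 - <<'E'
from h import *
p=robot.read_tool_pos()
hit=robot.line_to([p[0],p[1],.008],vel=.012,max_force=4)
q=robot.read_tool_pos();print(hit,q,inb(q),robot.read_contact_force(),robot.read_clock())
d=snap("side","s4"); w=snap("wrist","w4")
cv2.imwrite("pics/s4c.png",np.hstack([cv2.resize(d["pixels"][180:300,320:440,::-1],(400,400)),cv2.resize(w["pixels"][160:480,160:480,::-1],(400,400))]))
E
```

```text
True [ 0.50734812 -0.14019584  0.01733663] [ 0.0087 -0.104 ] [-0.34259938  0.11285209  3.39303152] 11.8083
```

View pics/s4c.png

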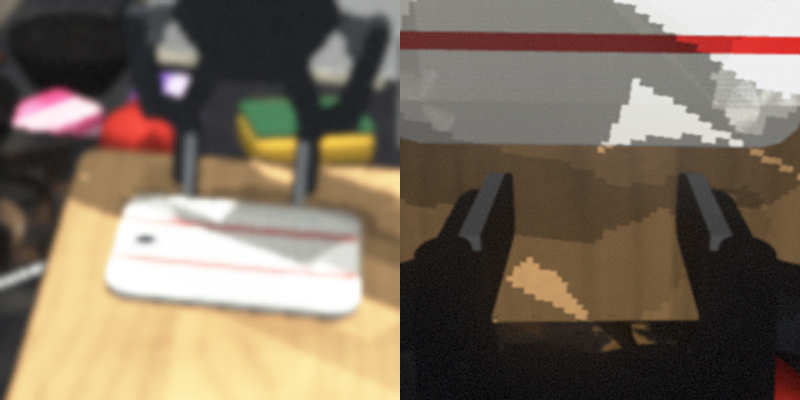

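Contact came with TCP z = 0.0173, as the pictures predicted, and the tips are just behind the scraper. I'll lift 2.5 mm and push most of the way, then measure.

```bash
python3 - <<'E'
from h import *
robot.line_to(P(.0086,-.104,.0198),vel=.02)
robot.line_to(P(.0086,-.09,.0198),vel=.03)
hit=robot.line_to(P(.0086,.055,.0198),vel=.05,max_force=12)
q=robot.read_tool_pos();print(hit,q,inb(q),robot.read_contact_force(),robot.read_clock())
w=snap("wrist","w5");d=snap("side","s5")
import pickle;pickle.dump((w,d),open("w5.pkl","wb"))
V=np.array(w["view"])
for y in (.15,.094): 
    c=V[:3,:3]@P(0,y,.052)+V[:3,3];print((c[:2]/c[2]*w["fx"]+[w["cx"],w["cy"]]).round(0))
cv2.imwrite("pics/s5c.png",np.hstack([cv2.resize(d["pixels"][180:420,240:560,::-1],(400,300)),cv2.resize(w["pixels"][:,:,::-1],(400,300))]))
E
```

```text
False [0.48506056 0.01718978 0.01980098] [0.0086 0.0549] [-0.0471594   0.02521894 -0.32971876] 15.8917
[289.  49.]
[292. 219.]
```

View pics/s5c.png

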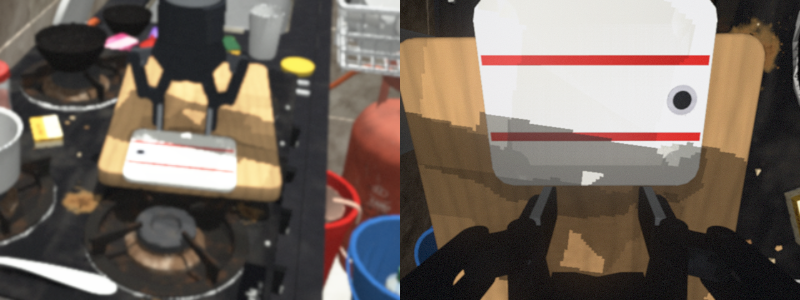

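The scraper has slid squarely. In the wrist half of the composite, its leading red line is at row ~60 and the board's end at row ~38. I'll measure the remaining gap by rays.

```bash
cat >>h.py <<'E'
def gap(w):
    hsv=cv2.cvtColor(w["pixels"],cv2.COLOR_RGB2HSV); h,s,v=[a.astype(int) for a in cv2.split(hsv)]
    red=(((h<6)|(h>172))&(s>130)&(v>70)).astype(np.uint8)
    n,l,st,ce=cv2.connectedComponentsWithStats(red)
    fr=[]
    for i in range(1,n):
        if st[i,2]>200:
            ys,xs=np.where(l==i); p=ray(w,np.c_[xs,ys],.058); b=np.c_[p@U-BU,p@N-BN]
            k,m=np.polyfit(b[:,0],b[:,1],1); x=(b[:,0].min()+b[:,0].max())/2
            print("line x %.4f y %.4f slope %.3f len %.3f"%(x,k*x+m,k,np.ptp(b[:,0])))
    wood=((h>8)&(h<28)&(s>60)&(v>95))
    e=[]
    for c in list(range(20,110,6))+list(range(520,590,5)):
        r=np.where(np.convolve(wood[:,c],np.ones(6),'valid')==6)[0]
        if len(r) and r[0]>0: e.append((c,r[0]))
    p=ray(w,e,.052); b=np.c_[p@U-BU,p@N-BN]; k,m=np.polyfit(b[:,0],b[:,1],1)
    print("end y at 0 %.4f slope %.3f"%(m,k), np.std(b[:,1]-k*b[:,0]-m).round(4), len(e))
E
python3 - <<'E'
from h import *
import pickle;w,d=pickle.load(open("w5.pkl","rb")); gap(w)
E
```

```text
line x 0.0075 y 0.1356 slope -0.000 len 0.115
line x 0.0304 y 0.0960 slope -0.014 len 0.069
end y at 0 0.1491 slope 0.029 0.0011 29
```

```bash
python3 - <<'E'
from h import *
robot.line_to(P(.0086,.0688,.0198),vel=.02)
gap(robot.get_image("wrist"))
robot.line_to(P(.0086,.055,.0198),vel=.04)
w=snap("wrist","w6"); gap(w)
print(robot.read_clock())
E
```

```text
line x 0.0074 y 0.1500 slope 0.000 len 0.115
line x 0.0286 y 0.1101 slope -0.007 len 0.072
end y at 0 0.1510 slope 0.050 0.0011 29
line x 0.0074 y 0.1499 slope 0.002 len 0.115
line x 0.0074 y 0.1101 slope 0.001 len 0.115
end y at 0 0.1491 slope 0.029 0.0011 29
17.425
```

View pics/w6.png

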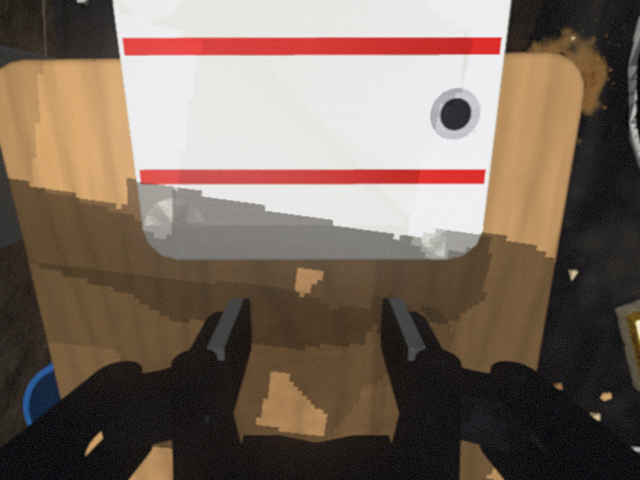

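The red line (row 46) lies on the board's end (rows 53–60 on the lower plane, so in line after allowing for height). The lines read y = 0.1499 and 0.1101, so the scraper's centre is at 0.130, square, at x = 0.007. Now I'll retreat and hand in.

```bash
python3 - <<'E'
from h import *
robot.line_to(P(.0086,.04,.15),vel=.1)
robot.pause(.3); gap(robot.get_image("wrist"))
print(robot.read_clock()); print(robot.job_done())
E
```

```text
end y at 0 0.0562 slope -0.097 0.0139 11
19.2333
the job is handed in; nothing more can be done
None
```

I pushed the scraper to the milk pan's end of the board, took the hand away and handed the job in at about 19 s; the last good measurement, just before the hand lifted away, put its centre 130 mm along the board, 7 mm off the centre line and square, but the check after lifting gave no usable reading.

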